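# Fit the valve lever and open the diverter valve

### The job

The lever of the diverter valve has come off. Put it back on the valve's splined spindle with its wide slot over the broad, white-marked spline, pushed fully home, then swing the lever counter-clockwise (seen from above) to its stop at the green mark and let go. Leave the spanner where it lies and do not knock over the two small blue-capped bottles.

Things in the scene. Friction and masses are not known exactly. Their poses are not given: they have to be found in the camera images.
- lever: loose valve lever, 152 mm long, 0.18 kg (mostly hub), lying flat; origin: hub underside on the bore axis, x along the arm, z up. Blue hub 44 x 44 x 28 mm high, flats facing x and y; grasp across the y flats. Through bore 22.5 mm in diameter with 4 slots out to 17 mm radius: the wide one (12.5 mm) in +x, toward the arm, white bar over it; three of 7.5 mm in -x, +y, -y
- lever_grip (a point): middle of the lever's round black grip (18 mm thick, x = 76 to 130 mm of the lever), 105 mm from the bore axis, 9 mm above the hub's underside; axes as the lever's. Between hub and grip a red arm 16 mm wide, z = 3 to 15 mm
- spindle_seat (a point): centre of the shoulder (42 mm disc) of the upright steel spindle, where the hub's underside rests when home; 89 mm over the bench, turns with the spindle; x along the broad, white-marked spline. Core 20 mm in diameter to 31 mm up, then a cone to 10 mm across at 41 mm. Splines to 16 mm radius, round-topped, 20 mm high: broad (10 mm) in +x, 5 mm in -x, +y, -y
- spindle (a joint): turn of the spindle, rad, counter-clockwise seen from above; 0 is the closed stop (red mark), 1.10 the open stop (green mark). About 0.12 N m of friction, stays where it is left. The lever goes on only with its x along the broad spline (play 1.2 mm a side; rounded ends give some 5 mm and 0.2 rad of lead-in)
- valve: diverter valve fixed to the bench, origin at the centre of its foot's underside. Foot 96 x 96 x 10 mm, grey body 62 mm square, round flange 80 mm in diameter with its top at 85 mm and red and green marks; two hose ports reach 53 mm from the axis in its x and y, 40 mm up. At spindle joint 0 the broad spline points 1.15 rad clockwise from the valve's x
- spanner: loose steel open-ended spanner lying flat, 157 x 30 x 6 mm, origin at the centre of its underside, long along its y; bystander, leave alone
- bottle_100_a: small glass bottle with blue cap, 56 mm in diameter, 103 mm high, loose, stands behind the valve; origin at the centre of its base; bystander
- bottle_100_b: second small glass bottle with blue cap, 56 mm in diameter, 103 mm high, loose, stands behind the valve; origin at the centre of its base; bystander

How it is judged:
By the outcome, as a careful person would: the job done as asked, in the order asked, and still so for the second after the job is handed in, with the robot touching nothing.
It also fails if it takes over 56 s, if anything falls off the work surface, if the arm or the gripper's body presses on something with over 40 N, if the wrist force passes 120 N, or if a joint passes its speed limit or range.

### The arm

A 7-joint arm with a two-finger parallel gripper is mounted at the origin on a cart in front of the work surface, level with it; the furniture and walls round the work are solid. World frame = base frame: x ahead of the robot, y to its left, z up, the work surface at z = 0. Lengths are in mm, angles in rad, forces in N, time in s.
With the tool pointing down it reaches from about 425 to 875 mm from the base axis. Payload 9.9 kg.
Tool frame: the origin (TCP) lies at the very end of the fingers, on their centre line; the grasp point (between the pads) lies 19 mm behind it; z points along the fingers, y is the line along which they close (so a half turn about z gives the same grasp; the last joint's range is limited). The gripper opens to 85 mm and grips with 20 to 120 N. Pads are 22 mm wide; open, the fingers measure 114 mm over their backs; the gripper's body (76 mm by 85 mm) begins 54 mm behind the grasp point. The pads swing forward as they close: fully open they stand 13 mm farther back than shut.
Start: joints at [-1.367, 0.576, 0.025, 1.437, -0.015, 1.129, -0.057], TCP at [191.587, 647.243, 231.289] pointing down, gripper open.
Joint ranges: [-2.76, 2.76], [-0.34, 2.15], [-1.52, 1.57], [0.19, 2.46], [-1.09, 4.23], [0.17, 1.99], [-2.82, 2.82]. Speed limits (rad/s): [2.22, 2.22, 3.01, 3.01, 3.14, 3.14, 3.14].

### API

Orientations are given as a unit quaternion [x, y, z, w].
In Python, from cell import ctrl gives the robot as it stands.
- The arm moves only by the tool apply_moves, never from a script. Its argument "rows" is a list of rows, each a list of 3 entries, a list of its own where there are three numbers: the gripper's target within -1 to 1 (fully open at 1, half-way at 0, shut at -1), then the shift along the tool's x, y, z in m, then the turn, a rotation vector about the tool's x, y, z in degrees. A call has 1 to 8 rows; each row is the pose to reach, as a shift and turn from the pose commanded when the call began, along the tool's axes at that moment; what a row does not reach only later rows make up. A row lasts 1/8 s, in which the tool goes at most 62.5 mm and 10.7 degrees, less where a joint would pass 70% of its speed; a pose out of reach is approached as far as the arm can. A call with a gripper value outside its range is refused whole. The fingers move at their own pace and stop on an object; "newtons" is the grip in N (left out, the last holds). Time passes only in rows, so rows that repeat a pose let the fingers close. It gives the time, the measured TCP pose, the force, the opening and the grip force at its end, in the units of the state.
- ctrl.get_state(): the state, without advancing time (a new reading comes with each control period).
- ctrl.read_camera(name): name is "scene" or "top"; returns a dict with "color" (420x560x3 uint8, blue, green, red), "K" (3x3 intrinsics, pixels), "dist_coeffs" ([k1, k2, p1, p2, k3] as OpenCV has them; the pictures are not rectified), "extrinsics" (4x4, takes a point from world to camera coordinates). Camera axes: x right, y down, z forward; pixel columns grow to the right and rows downward; lengths in mm; the calibration is good to about 2 mm. A picture is of the moment at which its call begins. There is no depth.
- ctrl.job_done(): hands the job in; it is judged then, once.
The state is a dict: "time": time; "q": joint angles; "dq": joint speeds; "joint_torque": joint torques, N m; "tcp_pos": TCP position; "orientation": TCP orientation; "contact_force": force on the tool from outside, world axes, zero at the start; "moment": the same for the moment, N m; "width": opening from 0.0 (shut) to 1.0 (fully open); "gripper_force": force on a finger pad.
Only numpy, scipy, OpenCV 4.12 (cv2) and the standard library are available. Lean on these libraries where they do the work, as an engineer would, in place of code of your own. Each camera call takes 0.05 s, during which the arm holds its last target. There are 200 camera calls.

## Working session

There is one attempt and no reset: what is moved stays moved. The work goes in short steps, Python scripts to look and compute and a tool call to move; the robot and the scene stay as the last step left them, time stands still between calls to the robot, and variables do not carry over. Pictures are saved under pics/ and viewed, at most 10 in all, crops included, and the job is handed in when it is done.

Besides the shell and the picture viewer there is one more tool, called after "Call:" as a command line: name --argument value ..., lists and objects as JSON in quotes. apply_moves: Moves the arm, as the interface text tells. Its arguments: {"type":"object","properties":{"rows":{"type":"array","items":{"type":"array"}},"newtons":{"type":"number"}},"required":["rows"]}

```bash
mkdir -p pics; python3 - <<'E'
from cell import ctrl
import cv2,pickle
s=ctrl.get_state();print(s)
for n in("scene","top"):
    c=ctrl.read_camera(n);pickle.dump(c,open(f"{n}0.pkl","wb"));cv2.imwrite(f"pics/{n}0.png",c["color"]);print(n,c["K"],c["dist_coeffs"],c["extrinsics"])
E
```

```text
{'time': 0.0, 'q': array([-1.36680188,  0.57654211,  0.02482806,  1.43790244, -0.01501041,
        1.12898928, -0.05650067]), 'dq': array([-0.00170577,  0.00050115, -0.0007557 , -0.00033917, -0.00051891,
        0.00166646,  0.00041836]), 'joint_torque': array([ 1.01410892e-04, -7.65754795e+01,  2.25029781e+00, -2.85955882e+01,
        1.52386492e-02,  1.30206064e-02,  8.38001199e-06]), 'tcp_pos': array([191.44562452, 646.81482143, 230.43753005]), 'orientation': array([ 1.43380061e-01,  9.89667354e-01, -8.24160013e-04, -8.46766682e-05]), 'contact_force': array([-0.16343826, -0.70930063, -0.21339943]), 'moment': array([-0.05969519, -0.00814676,  0.02324629]), 'gripper_force': 0.0, 'width': 1.0021725721687667}
scene [[381.06795215   0.         280.2178227 ]
 [  0.         381.06795215 211.26395376]
 [  0.           0.           1.        ]] [-0.0035121  0.         0.         0.         0.       ] [[ 7.04593243e-01 -7.09367697e-01 -1.85965612e-02 -4.44257650e+02]
 [-3.57735223e-01 -3.32450579e-01 -8.72640890e-01  2.60965510e+02]
 [ 6.12840820e-01  6.21509520e-01 -4.88008243e-01  5.54984758e+02]
 [ 0.00000000e+00  0.00000000e+00  0.00000000e+00  1.00000000e+00]]
top [[468.43961437   0.         283.42933216]
 [  0.         468.43961437 212.6283101 ]
 [  0.           0.           1.        ]] [0.04507206 0.         0.         0.         0.        ] [[ 1.19137166e-02 -9.99858513e-01  1.18750758e-02 -6.36990911e+01]
 [-9.97145138e-01 -1.27652767e-02 -7.44219186e-02  6.00802247e+02]
 [ 7.45629775e-02 -1.09545325e-02 -9.97156137e-01  1.06981972e+03]
 [ 0.00000000e+00  0.00000000e+00  0.00000000e+00  1.00000000e+00]]
```

View pics/scene0.png

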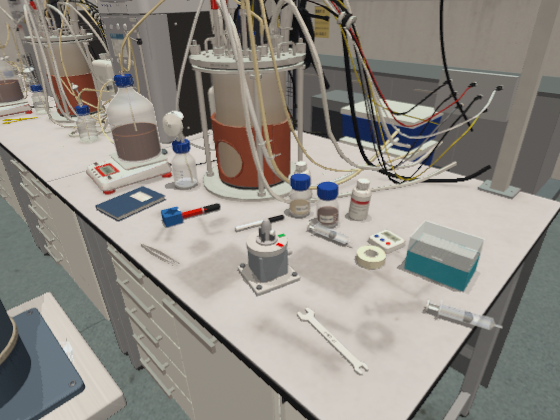

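View pics/top0.png

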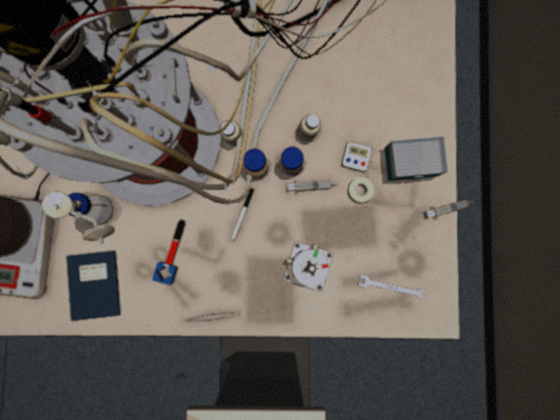

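The scene picture shows the valve at (268,255), the lever at (190,213), the spanner at (333,340) and the bottles at (300,197) and (327,205). In the top picture the lever hub is at (166,272) with its grip end at (182,224), the valve is at (310,267) and the bottle caps are at (256,162) and (292,160).

```bash
cat > h.py <<'E'
import numpy as np,cv2,pickle
def ray(c,uv,z):
    p=cv2.undistortPoints(np.array([[uv]],float),c["K"],c["dist_coeffs"])[0,0]
    E=c["extrinsics"];R=E[:3,:3];o=-R.T@E[:3,3];d=R.T@np.array([p[0],p[1],1])
    return o+d*(z-o[2])/d[2]
def proj(c,P):
    E=c["extrinsics"];return cv2.projectPoints(np.array(P,float).reshape(-1,1,3),cv2.Rodrigues(E[:3,:3])[0],E[:3,3],c["K"],np.array(c["dist_coeffs"]))[0][:,0]
def tri(a,ua,b,ub):
    A=[];y=[]
    for c,u in((a,ua),(b,ub)):
        p0=ray(c,u,0);p1=ray(c,u,300);d=(p1-p0)/np.linalg.norm(p1-p0);M=np.eye(3)-np.outer(d,d);A.append(M);y.append(M@p0)
    return np.linalg.lstsq(np.vstack(A),np.hstack(y),rcond=None)[0]
E
python3 - <<'E'
from h import *
t=pickle.load(open("top0.pkl","rb"));s=pickle.load(open("scene0.pkl","rb"))
def crop(c,x,y,w,h,W=400,H=300): return cv2.resize(c["color"][y:y+h,x:x+w],(W,H),interpolation=cv2.INTER_CUBIC)
m=np.vstack([np.hstack([crop(t,280,237,64,48),crop(t,135,215,80,60)]),np.hstack([crop(s,228,215,80,60),crop(s,155,190,80,60)])])
cv2.imwrite("pics/m.png",m)
for n,c,(x,y,w,h) in(("top",t,(140,210,60,80)),("scene",s,(155,195,70,35))):
    hsv=cv2.cvtColor(c["color"],cv2.COLOR_BGR2HSV)[y:y+h,x:x+w]
    for nm,lo,hi in(("blue",(100,120,40),(130,255,255)),("red",(0,140,90),(8,255,255)),("black",(0,0,0),(180,130,60))):
        k=cv2.inRange(hsv,lo,hi);N,l,st,ce=cv2.connectedComponentsWithStats(k)
        i=1+st[1:,4].argmax();q=ce[i]+[x,y]
        pts=np.argwhere(l==i)[:,::-1].astype(np.float32)+np.float32([x,y]);r=cv2.minAreaRect(pts)
        print(n,nm,st[i],q.round(2),r,ray(c,q,{"blue":28,"red":15,"black":14}[nm]).round(1))
E
```

```text
top blue [ 13  53  23  21 227] [163.79 273.77] ((164.1376190185547, 273.0412902832031), (19.44387435913086, 18.581829071044922), 16.69924545288086) [457.7 215.3  28. ]
top red [ 25  31  14  23 154] [171.66 252.06] ((171.80001831054688, 252.10000610351562), (6.640782833099365, 23.084630966186523), 18.434947967529297) [507. 202.  15.]
top black [ 34  10  11  20 103] [179.11 229.15] ((179.25, 229.25), (6.324555397033691, 19.28989028930664), 18.434947967529297) [560.4 186.6  14. ]
scene blue [  6  12  22  20 301] [171.25 216.36] ((171.40565490722656, 216.16981506347656), (17.0327091217041, 18.818395614624023), 74.05460357666016) [446.4 193.5  28. ]
scene red [ 28  13  20  11 114] [191.84 212.74] ((191.9412078857422, 212.7647247314453), (5.820854663848877, 19.887920379638672), 75.96376037597656) [503.5 192.5  15. ]
scene black [49  9 16  8 81] [211.89 207.42] ((211.73532104492188, 207.4412078857422), (5.5783185958862305, 14.794672966003418), 75.96376037597656) [556.8 179.5  14. ]
```

View pics/m.png

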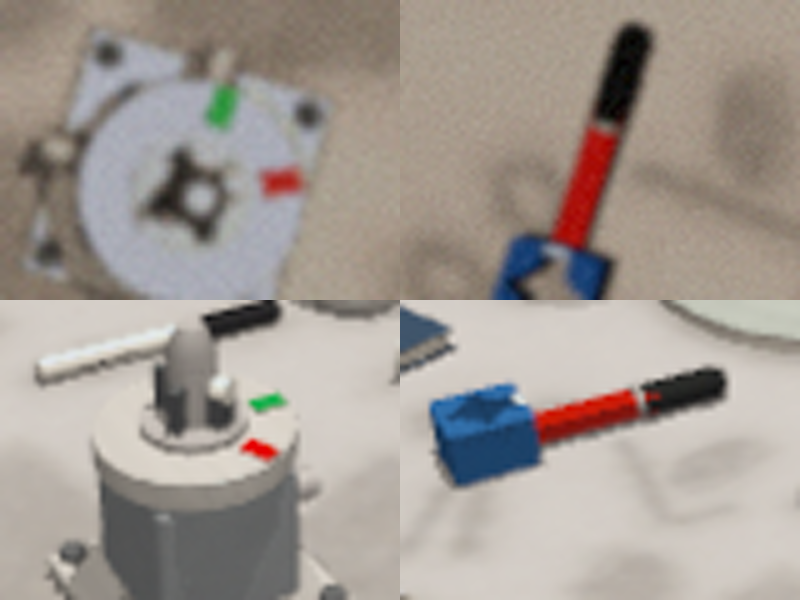

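The montage shows the spindle tip near top pixel (311,268), the red mark at (325,266), the green mark at (315,254) and the white spline mark at scene pixel (272,232). The lever lies flat with its arm pointing up and slightly right.

```bash
cat > m.py <<'E'
from h import *
t=pickle.load(open("top0.pkl","rb"));s=pickle.load(open("scene0.pkl","rb"))
def T(x,y,o,k): return (o[0]+(x+.5)/k-.5,o[1]+(y+.5)/k-.5)
tt=lambda x,y:T(x,y,(280,237),6.25); ss=lambda x,y:T(x,y-300,(228,215),5)
b=[ray(t,tt(*p),14) for p in((110,52),(308,112),(47,252))]
print("bolts",np.round(b,1),"ctr",(b[1]+b[2])/2)
for n,p in(("red",(282,182)),("green",(222,105))): print(n,ray(t,tt(*p),85))
for n,p in(("red",(260,450)),("green",(267,402))): print(n,"scene",ray(s,ss(*p),85))
print("tip tri",tri(t,tt(203,198),s,ss(192,322)),ray(t,tt(203,198),130),ray(s,ss(192,325),130))
print("shoulder scene",ray(s,ss(195,425),89))
# flange disc: bright pixels
g=cv2.cvtColor(t["color"],cv2.COLOR_BGR2HSV)[237:285,280:344]
print("flange ctr by crop edges", ray(t,tt((78+303)/2,0+192),85))
c=(b[1]+b[2])/2
for a in(-90,-80,-70,-50,-20,0):
    A=np.radians(a);print(a,"spline tip scene px",proj(s,[c[0]+13*np.cos(A),c[1]+13*np.sin(A),108]).round(1))
print("white mark",ss(220,385))
print("lever grip mid",ray(t,(179.25,229.25),9),"scene",ray(s,(211.74,207.44),9))
for n,p in(("b1",(256,160)),("b2",(292,158))): print(n,ray(t,p,103))
for n,p in(("bigbottle",(18,235)),("flask cap",(78,204)),("cup",(57,204))): print(n,ray(t,p,200))
print("spanner",ray(t,(391,287),3),"bigbottle scene cap",tri(t,(57,204),s,(173,124)))
o=t["color"][205:295,135:205];
cv2.imwrite("pics/lev.png",cv2.resize(o,None,fx=6.5,fy=6.5,interpolation=cv2.INTER_CUBIC))
E
python3 m.py
```

```text
bolts [[ 526.9  -89.4   14. ]
 [ 505.5 -163.7   14. ]
 [ 452.4  -66.7   14. ]] ctr [ 478.94768955 -115.18450972   14.        ]
red [ 481.97971659 -146.97929573   85.        ]
green [ 508.47025563 -125.86727714   85.        ]
red scene [ 483.11624781 -146.99490827   85.        ]
green scene [ 508.62917237 -125.4574736    85.        ]
tip tri [ 478.40426511 -116.40775188  130.68250729] [ 478.02728405 -116.14867869  130.        ] [ 478.02189093 -117.45356952  130.        ]
shoulder scene [ 473.97776836 -121.20871228   89.        ]
flange ctr by crop edges [ 478.12597007 -115.06456144   85.        ]
-90 spline tip scene px [[270.7 231.5]]
-80 spline tip scene px [[271.5 231. ]]
-70 spline tip scene px [[272.1 230.4]]
-50 spline tip scene px [[272.8 229.2]]
-20 spline tip scene px [[272.2 227.4]]
0 spline tip scene px [[270.9 226.4]]
white mark (271.6, 231.6)
lever grip mid [560.37786156 187.31915963   9.        ] scene [561.6154903  187.55231062   9.        ]
b1 [709.59826804   5.65913813 103.        ]
b2 [715.12440215 -72.63937133 103.        ]
bigbottle [539.05057119 451.14981903 200.        ]
flask cap [599.90742492 342.16069598 200.        ]
cup [599.36335406 381.66812593 200.        ]
spanner [ 431.36505126 -310.8384876     3.        ] bigbottle scene cap [599.61037517 388.49356792 186.77961309]
```

View pics/lev.png

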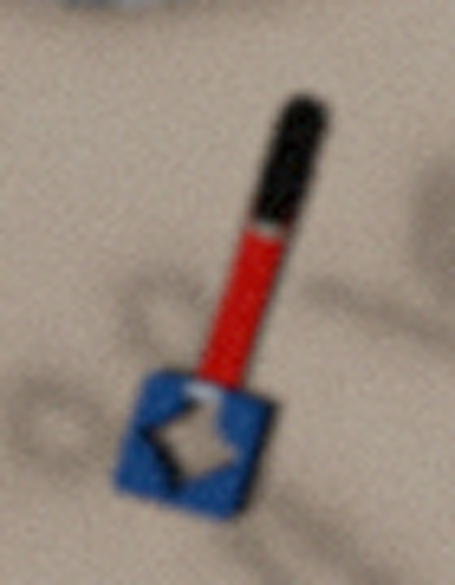

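The crop shows the hub top face centred near (195,443), which is image pixel (164.5,272.7). That puts the hub at about (460.5,214) with its arm at −15°. The valve axis is at about (478,−116) with the broad spline at about −82°, so the spindle is closed.

Call:
apply_moves --rows '[[1,[-0.035,-0.042,0],[0,0,0]],[1,[-0.07,-0.083,0],[0,0,0]],[1,[-0.105,-0.125,0],[0,0,0]],[1,[-0.14,-0.165,0],[0,0,0]],[1,[-0.174,-0.206,0],[0,0,-1.3]],[1,[-0.215,-0.233,0],[0,0,-1.3]],[1,[-0.26,-0.26,0],[0,0,-1.3]],[1,[-0.305,-0.288,0],[0,0,-1.3]]]' --newtons 40

```text
time: 1.1
tcp_pos: [403.1, 283.2, 231.3]
orientation: [0.132, 0.991, 0.0, -0.0]
contact_force: [0.3, 0.9, 1.0]
width: 1.002
gripper_force: 0.0
```

Call:
apply_moves --rows '[[1,[-0.04,-0.025,0],[0,0,0]],[1,[-0.076,-0.051,0],[0,0,0]],[1,[-0.076,-0.051,0.03],[0,0,0]],[1,[-0.076,-0.051,0.07],[0,0,0]],[1,[-0.076,-0.051,0.11],[0,0,0]],[1,[-0.076,-0.051,0.13],[0,0,0]],[1,[-0.076,-0.051,0.13],[0,0,0]]]'

```text
time: 1.98
tcp_pos: [461.3, 214.8, 99.9]
orientation: [0.132, 0.991, -0.001, -0.001]
contact_force: [-0.3, 0.9, 0.5]
width: 1.003
gripper_force: 0.0
```

```bash
cat >> h.py <<'E'
from scipy.spatial.transform import Rotation as Ro
def to_tool(s,target,yaw):
    "target TCP world mm, yaw = wanted world angle (deg) of tool x; prints shift m and rotvec deg"
    R=Ro.from_quat(s["orientation"]);a=np.radians(yaw);x=np.array([np.cos(a),np.sin(a),0]);z=np.array([0,0,-1.])
    G=Ro.from_matrix(np.c_[x,np.cross(z,x),z])
    print("t",round(s["time"],2),"pos",s["tcp_pos"].round(1),"yaw",round(float(np.degrees(np.arctan2(*R.as_matrix()[[1,0],0]))),2),"w",round(s["width"],3),"F",s["contact_force"].round(1),"grip",s["gripper_force"])
    print("shift",(R.inv().apply(np.array(target)-s["tcp_pos"])/1000).round(4),"rot",(R.inv()*G).as_rotvec(degrees=True).round(2))
E
python3 -c "
from h import *
from cell import ctrl
s=ctrl.get_state();to_tool(s,[460.5,214,5],164.8);print(s['q'].round(2))"
```

```text
t 1.98 pos [461.3 214.8  99.9] yaw 164.81 w 1.003 F [-0.3  0.9  0.5] grip 0.0
shift [ 0.0003 -0.0008  0.0949] rot [-0.14 -0.14  0.01]
[-0.59  0.51  0.09  2.03 -0.08  0.61  0.86]
```

Call:
apply_moves --rows '[[1,[0,-0.001,0.03],[0,0,0]],[1,[0,-0.001,0.06],[0,0,0]],[1,[0,-0.001,0.08],[0,0,0]],[1,[0,-0.001,0.094],[0,0,0]],[1,[0,-0.001,0.094],[0,0,0]],[-0.4,[0,-0.001,0.094],[0,0,0]],[-0.4,[0,-0.001,0.094],[0,0,0]],[-0.4,[0,-0.001,0.094],[0,0,0]]]' --newtons 40

```text
time: 2.98
tcp_pos: [462.5, 214.7, 8.1]
orientation: [0.132, 0.991, 0.0, 0.001]
contact_force: [-1.1, -1.3, 6.3]
width: 0.502
gripper_force: 40.2
```

Call:
apply_moves --rows '[[-0.4,[0,0,0],[0,0,0]],[-0.4,[0,0,0],[0,0,0]],[-0.4,[0,0,0],[0,0,0]],[-0.4,[0,0,0],[0,0,0]]]' --newtons 60

```text
time: 3.48
tcp_pos: [462.4, 214.6, 8.2]
orientation: [0.132, 0.991, 0.0, 0.001]
contact_force: [-1.7, -0.7, 7.5]
width: 0.497
gripper_force: 59.9
```

Call:
apply_moves --rows '[[-0.4,[0,0,-0.02],[0,0,0]],[-0.4,[0,0,-0.06],[0,0,0]],[-0.4,[0,0,-0.11],[0,0,0]],[-0.4,[0,0,-0.16],[0,0,0]],[-0.4,[0,0,-0.185],[0,0,0]],[-0.4,[0,0,-0.185],[0,0,0]]]'

```text
time: 4.22
tcp_pos: [462.7, 214.8, 194.1]
orientation: [0.132, 0.991, 0.001, 0.001]
contact_force: [-0.9, -0.3, -2.5]
width: 0.502
gripper_force: 62.7
```

```bash
python3 -c "
from h import *
from cell import ctrl
s=ctrl.get_state();to_tool(s,[478.3,-115.8,193],98)"
```

```text
t 4.22 pos [462.7 214.8 194.1] yaw 164.81 w 0.502 F [-0.9 -0.3 -2.5] grip 62.71872840821743
shift [-0.1017 -0.315   0.0005] rot [2.300e-01 4.000e-02 6.681e+01]
```

Call:
apply_moves --rows '[[-0.4,[-0.013,-0.04,0],[0,0,8]],[-0.4,[-0.025,-0.08,0],[0,0,17]],[-0.4,[-0.038,-0.12,0],[0,0,25]],[-0.4,[-0.051,-0.16,0],[0,0,34]],[-0.4,[-0.064,-0.2,0],[0,0,42]],[-0.4,[-0.077,-0.24,0],[0,0,51]],[-0.4,[-0.09,-0.28,0],[0,0,59]],[-0.4,[-0.102,-0.315,0],[0,0,66.8]]]'

```text
time: 5.22
tcp_pos: [476.9, -117.7, 190.9]
orientation: [0.658, 0.753, -0.001, -0.001]
contact_force: [0.4, -0.0, -2.3]
width: 0.5
gripper_force: 62.4
```

Call:
apply_moves --rows '[[-0.4,[0,0,0],[0,0,0]],[-0.4,[0,0,0],[0,0,0]],[-0.4,[0,0,0],[0,0,0]]]'

```text
time: 5.6
tcp_pos: [477.7, -115.0, 191.7]
orientation: [0.655, 0.756, -0.0, -0.001]
contact_force: [0.6, -1.0, -2.5]
width: 0.497
gripper_force: 62.5
```

```bash
python3 - <<'E'
from h import *
from cell import ctrl
s=ctrl.get_state();to_tool(s,[478.3,-115.8,193],98)
V=[]
for n in("scene","top"):
    c=ctrl.read_camera(n);pickle.dump(c,open(f"{n}1.pkl","wb"))
    u,v=proj(c,[s["tcp_pos"]])[0].astype(int)
    x,y=max(u-50,0),max(v-60,0);V.append(cv2.resize(c["color"][y:y+120,x:x+100],(400,480),interpolation=cv2.INTER_CUBIC));print(n,x,y,u,v)
cv2.imwrite("pics/held.png",np.hstack(V))
E
```

```text
t 5.6 pos [ 477.7 -115.   191.7] yaw 98.15 w 0.497 F [ 0.6 -1.  -2.5] grip 62.51313082873821
shift [-0.0008  0.0005 -0.0013] rot [-0.06 -0.04  0.15]
scene 213 129 263 189
top 263 209 313 269
```

View pics/held.png

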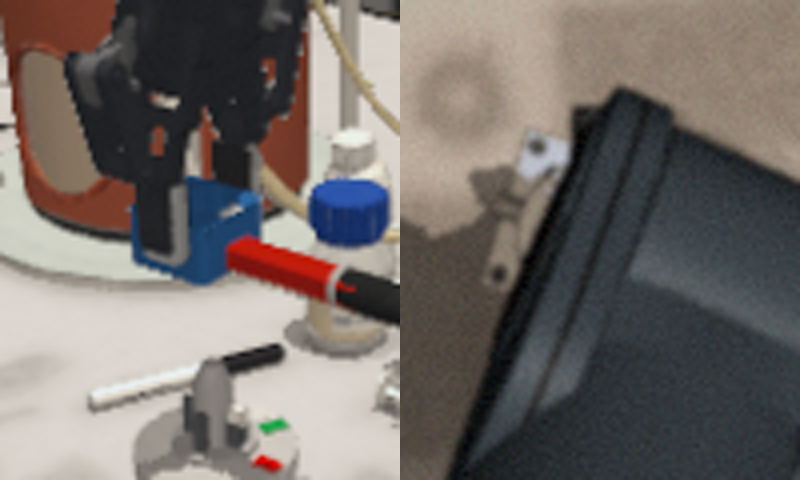

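The held view shows the hub gripped, with the red arm pointing down-right and the spindle tip below it at about (215,362) in the crop. The arm hides the valve from the top camera, so I'll check alignment in the scene view, where lever and spindle can be compared directly.

```bash
python3 - <<'E'
from h import *
c=pickle.load(open("scene1.pkl","rb"))
x,y=240,165;k=7
im=cv2.resize(c["color"][y:y+84,x:x+112],None,fx=k,fy=k,interpolation=cv2.INTER_CUBIC)
P=np.array([477.7,-115,183.5]);a=np.radians(98.15-180);R=np.array([[np.cos(a),-np.sin(a),0],[np.sin(a),np.cos(a),0],[0,0,1]])
L=[(22,-22,0),(22,-22,28),(22,22,0),(22,22,28),(-22,-22,0),(-22,-22,28),(22,-8,15),(22,8,15),(22,-8,3),(76,0,18),(130,0,9)]
q=proj(c,[P+R@np.array(l) for l in L])
for l,p in zip(L,q):
    u=((p-[x,y]+.5)*k).astype(int);cv2.circle(im,tuple(int(i) for i in u),2,(0,255,255),-1);print(l,p.round(1),u)
q=proj(c,[[478,-117.5,130],[478,-117.5,89]]);print(((q-[x,y]+.5)*k).round())
for p in q: cv2.circle(im,tuple(int(i) for i in ((p-[x,y]+.5)*k)),2,(0,255,0),-1)
cv2.imwrite("pics/held2.png",im)
E
```

```text
(22, -22, 0) [265.8 201.5] [183 259]
(22, -22, 28) [265.2 186.9] [179 156]
(22, 22, 0) [280.9 192.2] [289 193]
(22, 22, 28) [280.6 178.1] [287  94]
(-22, -22, 0) [246.6 195. ] [ 49 213]
(-22, -22, 28) [245.6 180.8] [ 42 113]
(22, -8, 15) [270.5 190.8] [216 184]
(22, 8, 15) [276.  187.5] [255 160]
(22, -8, 3) [270.7 196.9] [218 227]
(76, 0, 18) [298.8 195.5] [415 217]
(130, 0, 9) [326.5 209.1] [609 312]
[[186. 386.]
 [191. 515.]]
```

View pics/held2.png

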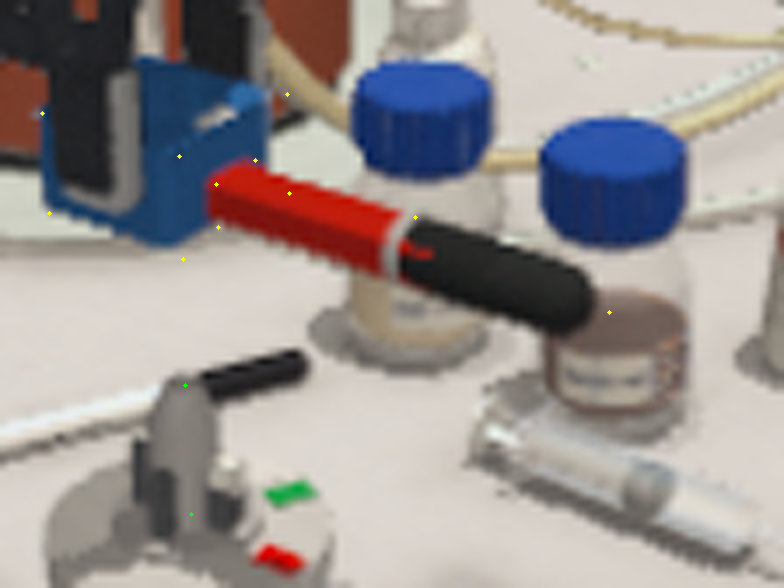

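```bash
python3 - <<'E'
from h import *
s0=pickle.load(open("scene0.pkl","rb"));s1=pickle.load(open("scene1.pkl","rb"))
def feats(c,x,y,w,h):
    hsv=cv2.cvtColor(c["color"],cv2.COLOR_BGR2HSV)[y:y+h,x:x+w];o={}
    for nm,lo,hi in(("red",(0,140,90),(8,255,255)),("black",(0,0,0),(180,130,60))):
        k=cv2.inRange(hsv,lo,hi);N,l,st,ce=cv2.connectedComponentsWithStats(k);i=1+st[1:,4].argmax()
        pts=np.argwhere(l==i)[:,::-1].astype(np.float32)+np.float32([x,y]);r=cv2.minAreaRect(pts);o[nm]=np.array(r[0]);print(nm,st[i],np.round(r[0],2),np.round(r[1],1),round(r[2],1))
    return o
f0=feats(s0,155,195,70,35);f1=feats(s1,266,185,62,32)
for nm,z in(("red",9),("black",9)):
  p0=ray(s0,f0[nm],z)
  for hu in(182,183.5,185):
    p1=ray(s1,f1[nm],hu+z);a=np.radians(98.15-180);d=np.array([np.cos(a),np.sin(a)])
    off=103 if nm=="black" else np.hypot(*(p0[:2]-[461,214]))
    print(nm,hu,p1.round(1),"hub",(p1[:2]-off*d).round(1),off)
E
```

```text
red [ 28  13  20  11 114] [191.94 212.76] [ 5.8 19.9] 76.0
black [49  9 16  8 81] [211.74 207.44] [ 5.6 14.8] 76.0
red [  4   4  27  15 221] [282.35 194.76] [25.8  9.5] 20.2
black [ 31  12  28  16 250] [310.73 204.26] [28.2  9.8] 19.4
red 182 [ 486.5 -153.3  191. ] hub [ 479.5 -104.2] 49.58264056791824
red 183.5 [ 484.4 -155.4  192.5] hub [ 477.4 -106.3] 49.58264056791824
red 185 [ 482.3 -157.5  194. ] hub [ 475.3 -108.4] 49.58264056791824
black 182 [ 493.5 -212.5  191. ] hub [ 478.9 -110.5] 103
black 183.5 [ 491.4 -214.3  192.5] hub [ 476.8 -112.3] 103
black 185 [ 489.2 -216.1  194. ] hub [ 474.6 -114.1] 103
```

The crop shows the hub sitting about 2.5 mm behind the TCP along the lever, with the spindle tip at crop pixel (186,380). I'll shift by −4.2 mm in tool x and go down onto the cone.

Call:
apply_moves --rows '[[-0.4,[-0.0042,0.0002,0],[0,0,0]],[-0.4,[-0.0042,0.0002,0.02],[0,0,0]],[-0.4,[-0.0042,0.0002,0.04],[0,0,0]],[-0.4,[-0.0042,0.0002,0.055],[0,0,0]],[-0.4,[-0.0042,0.0002,0.06],[0,0,0]],[-0.4,[-0.0042,0.0002,0.065],[0,0,0]],[-0.4,[-0.0042,0.0002,0.068],[0,0,0]],[-0.4,[-0.0042,0.0002,0.068],[0,0,0]]]'

```text
time: 6.7
tcp_pos: [478.8, -120.4, 124.4]
orientation: [0.656, 0.755, 0.0, 0.0]
contact_force: [0.3, -0.3, -1.9]
width: 0.496
gripper_force: 62.6
```

Call:
apply_moves --rows '[[-0.4,[0,0,0.003],[0,0,0]],[-0.4,[0,0,0.006],[0,0,0]],[-0.4,[0,0,0.009],[0,0,0]],[-0.4,[0,0,0.011],[0,0,0]],[-0.4,[0,0,0.011],[0,0,0]]]'

```text
time: 7.32
tcp_pos: [478.7, -120.2, 113.6]
orientation: [0.656, 0.755, 0.0, -0.0]
contact_force: [-0.1, 2.3, -1.0]
width: 0.502
gripper_force: 62.7
```

Call:
apply_moves --rows '[[-0.4,[0.0005,0,0.003],[0,0,0]],[-0.4,[0.0005,0,0.005],[0,0,0]],[-0.4,[0.0005,0,0.007],[0,0,0]],[-0.4,[0.0005,0,0.007],[0,0,0]]]'

```text
time: 7.82
tcp_pos: [478.6, -120.0, 105.9]
orientation: [0.656, 0.755, -0.0, -0.0]
contact_force: [0.8, -0.6, -4.3]
width: 0.505
gripper_force: 62.5
```

Call:
apply_moves --rows '[[-0.4,[0,0,0.003],[0,0,0]],[-0.4,[0,0,0.006],[0,0,0]],[-0.4,[0,0,0.009],[0,0,0]],[-0.4,[0,0,0.009],[0,0,0]]]'

```text
time: 8.32
tcp_pos: [478.7, -119.9, 97.3]
orientation: [0.656, 0.755, 0.0, 0.0]
contact_force: [-0.9, 1.1, 3.0]
width: 0.505
gripper_force: 63.0
```

Contact is starting at the expected seat height, so I'll press gently to confirm it is home.

Call:
apply_moves --rows '[[-0.4,[0,0,0.001],[0,0,0]],[-0.4,[0,0,0.002],[0,0,0]],[-0.4,[0,0,0.002],[0,0,0]]]'

```text
time: 8.7
tcp_pos: [478.7, -120.0, 97.1]
orientation: [0.656, 0.755, 0.001, 0.0]
contact_force: [-8.2, 3.4, 34.0]
width: 0.504
gripper_force: 66.9
```

Call:
apply_moves --rows '[[-0.4,[0,0,-0.0015],[0,0,0]],[-0.4,[0.0001,0.0005,-0.0015],[0,0,-8]],[-0.4,[0.0001,0.001,-0.0015],[0,0,-16]],[-0.4,[0.0003,0.0014,-0.0015],[0,0,-24]],[-0.4,[0.0005,0.0018,-0.0015],[0,0,-32]],[-0.4,[0.0008,0.0022,-0.0015],[0,0,-40]],[-0.4,[0.0012,0.0026,-0.0015],[0,0,-48]],[-0.4,[0.0015,0.0029,-0.0015],[0,0,-55]]]'

```text
time: 9.7
tcp_pos: [481.5, -118.0, 97.2]
orientation: [0.232, 0.973, 0.0, 0.0]
contact_force: [-2.4, 1.9, 8.5]
width: 0.499
gripper_force: 64.0
```

```bash
cat > st.py <<'E'
from h import *
from cell import ctrl
s=ctrl.get_state();to_tool(s,[478.3,-116,98],160);print(s["moment"].round(3),s["q"].round(2))
E
python3 st.py
```

```text
t 9.7 pos [ 481.5 -118.    97.2] yaw 153.22 w 0.499 F [-2.4  1.9  8.5] grip 64.01401787996292
shift [ 0.0038  0.0003 -0.0008] rot [ 0.03  0.03 -6.78]
[ 0.361  0.496 -0.149] [ 0.07  0.5   0.11  2.07 -0.09  0.58  1.35]
```

Call:
apply_moves --rows '[[-0.4,[0.0001,0.0001,0],[0,0,-3]],[-0.4,[0.0002,0.0002,0],[0,0,-6]],[-0.4,[0.0003,0.0002,0],[0,0,-8]],[-0.4,[0.0003,0.0002,0],[0,0,-8]]]'

```text
time: 10.2
tcp_pos: [481.7, -117.6, 97.2]
orientation: [0.165, 0.986, 0.0, 0.001]
contact_force: [-0.9, 2.2, 8.0]
width: 0.498
gripper_force: 63.9
```

```bash
python3 st.py
```

```text
t 10.2 pos [ 481.7 -117.6   97.2] yaw 161.03 w 0.498 F [-0.9  2.2  8. ] grip 63.90121400356293
shift [ 0.0037  0.0004 -0.0008] rot [0.04 0.07 1.03]
[0.39  0.308 0.056] [ 0.1   0.49  0.06  2.07 -0.06  0.58  1.44]
```

Call:
apply_moves --rows '[[-0.4,[0.0001,0,0],[0,0,-1]],[-0.4,[0.0001,0,0],[0,0,-2]],[-0.4,[0.0002,0,0],[0,0,-3]]]'

```text
time: 10.58
tcp_pos: [481.7, -117.4, 97.2]
orientation: [0.139, 0.99, 0.0, 0.001]
contact_force: [0.5, 2.1, 8.0]
width: 0.502
gripper_force: 63.9
```

```bash
python3 st.py
```

```text
t 10.57 pos [ 481.7 -117.4   97.2] yaw 164.03 w 0.502 F [0.5 2.1 8. ] grip 63.855092748999596
shift [ 0.0037  0.0004 -0.0008] rot [0.05 0.09 4.03]
[ 0.512  0.112 -0.172] [ 0.11  0.49  0.05  2.07 -0.04  0.58  1.48]
```

Call:
apply_moves --rows '[[-0.4,[0,0,0],[0,0,-1]],[-0.4,[0.0001,0.0001,0],[0,0,-2]],[-0.4,[0.0001,0.0001,0],[0,0,-3]]]'

```text
time: 10.95
tcp_pos: [481.5, -117.4, 97.2]
orientation: [0.113, 0.994, 0.0, 0.001]
contact_force: [-1.0, 2.3, 10.4]
width: 0.503
gripper_force: 64.1
```

```bash
python3 st.py
```

```text
t 10.95 pos [ 481.5 -117.4   97.2] yaw 166.98 w 0.503 F [-1.   2.3 10.4] grip 64.11030191928148
shift [ 0.0035  0.0006 -0.0008] rot [0.04 0.08 6.98]
[ 0.456  0.105 -0.647] [ 0.12  0.49  0.03  2.07 -0.03  0.58  1.52]
```

Call:
apply_moves --rows '[[-0.4,[0,0,0],[0,0,-1]],[-0.4,[0,0,0],[0,0,-1]]]'

```text
time: 11.2
tcp_pos: [481.6, -117.3, 97.2]
orientation: [0.106, 0.994, 0.0, 0.001]
contact_force: [-0.1, 2.4, 9.1]
width: 0.499
gripper_force: 64.3
```

```bash
python3 st.py
```

```text
t 11.2 pos [ 481.6 -117.3   97.2] yaw 167.86 w 0.499 F [-0.1  2.4  9.1] grip 64.34965948094032
shift [ 0.0035  0.0006 -0.0008] rot [0.07 0.08 7.86]
[ 0.618  0.164 -1.115] [ 0.12  0.49  0.03  2.07 -0.03  0.58  1.53]
```

Call:
apply_moves --rows '[[-0.4,[0,0,0],[0,0,0.8]],[0.0,[0,0,0],[0,0,0.8]],[0.4,[0,0,0],[0,0,0.8]],[0.6,[0,0,0],[0,0,0.8]],[0.6,[0,0,0],[0,0,0.8]],[0.6,[0,0,0],[0,0,0.8]]]'

```text
time: 11.95
tcp_pos: [480.8, -117.6, 96.7]
orientation: [0.111, 0.994, -0.0, -0.0]
contact_force: [0.2, 0.1, -0.9]
width: 0.804
gripper_force: 0.0
```

Call:
apply_moves --rows '[[0.6,[0,0,-0.01],[0,0,0]],[0.6,[0,0,-0.03],[0,0,0]],[0.6,[0,0,-0.07],[0,0,0]],[0.6,[0,0,-0.12],[0,0,0]],[0.6,[0.04,0.04,-0.15],[0,0,0]],[0.6,[0.05,0.09,-0.15],[0,0,0]],[0.6,[0.05,0.14,-0.15],[0,0,0]],[0.6,[0.05,0.19,-0.15],[0,0,0]]]'

```text
time: 12.95
tcp_pos: [474.3, 80.3, 248.0]
orientation: [0.112, 0.994, 0.0, 0.001]
contact_force: [1.4, -0.4, 0.3]
width: 0.8
gripper_force: 0.0
```

Call:
apply_moves --rows '[[0.6,[0,0.05,0],[0,0,0]],[0.6,[0,0.1,0],[0,0,0]],[0.6,[0,0.1,0],[0,0,0]],[0.6,[0,0.1,0],[0,0,0]]]'

```text
time: 13.45
tcp_pos: [496.1, 175.8, 247.1]
orientation: [0.111, 0.994, -0.0, 0.0]
contact_force: [-0.9, -1.1, -0.2]
width: 0.799
gripper_force: 0.0
```

```bash
python3 st.py; python3 - <<'E'
from h import *
from cell import ctrl
I=[]
for n in("scene","top"):
    c=ctrl.read_camera(n);pickle.dump(c,open(f"{n}2.pkl","wb"));I.append(c)
cr=lambda c,x,y:cv2.resize(c["color"][y:y+100,x:x+100],(400,400),interpolation=cv2.INTER_CUBIC)
cv2.imwrite("pics/fin.png",np.hstack([cr(I[0],225,170),cr(I[1],265,200)]))
t=I[1]
# red arm direction at seat height, hub blue
hsv=cv2.cvtColor(t["color"],cv2.COLOR_BGR2HSV)[200:300,265:365]
for nm,lo,hi,z in(("black",(0,0,0),(180,130,60),98),("red",(0,140,90),(8,255,255),104)):
    N,l,st,ce=cv2.connectedComponentsWithStats(cv2.inRange(hsv,lo,hi))
    for i in range(1,N):
        if st[i,4]>40:print(nm,st[i],ray(t,ce[i]+[265,200],z).round(1))
E
```

```text
t 13.45 pos [496.1 175.8 247.1] yaw 167.22 w 0.799 F [-0.9 -1.1 -0.2] grip 0.0
shift [-0.0472 -0.2884  0.1493] rot [-0.04  0.01  7.22]
[-0.052 -0.013 -0.025] [-0.38  0.34 -0.07  1.8   0.03  1.    0.89]
black [ 52  11  12  20 124] [ 580.4 -142.4   98. ]
red [ 46  32  13  26 179] [ 528.2 -127.9  104. ]
```

View pics/fin.png

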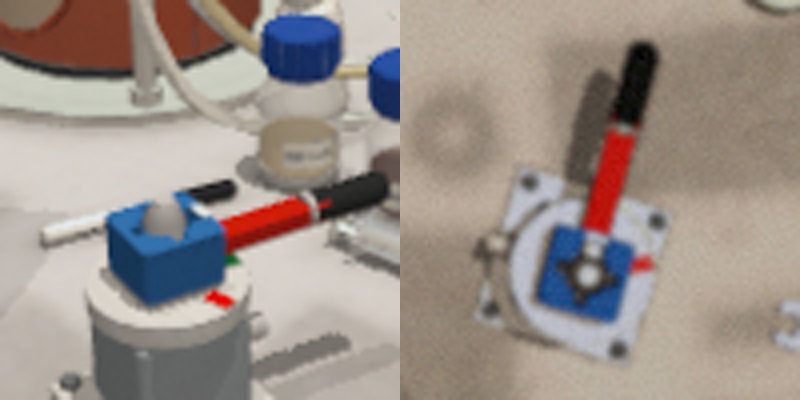

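The final picture shows the hub flat on the shoulder with the spindle through it. The arm lies over the green mark at about (605,200) and points at −15°. The bottles are standing and the gripper is clear, so I'm handing in.

```bash
python3 -c "
from cell import ctrl
print(ctrl.job_done())"
```

```text
the job is handed in; nothing more can be done
None
```

The lever is back on the spindle with its wide slot over the broad spline and pushed fully home, swung counter-clockwise to the stop at the green mark and released; I handed the job in at about 13.5 s, with the bottles upright and the spanner untouched.

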